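# Lock the ring-light supply's service cover with the slotted latch key

### The arm

A 6-joint arm with a two-finger parallel gripper is mounted at the origin on the work surface. World frame = base frame: x ahead of the robot, y to its left, z up, the work surface at z = 0. Lengths are in m, angles in degrees, forces in N, time in s.
With the tool pointing down it reaches from about 0.325 to 0.85 m from the base axis. Payload 15.5 kg.
Tool frame: the origin (TCP) lies midway between the tips of the shut fingers; the grasp point (between the pads) lies 19 mm behind it; z points along the fingers, y is the line along which they close (so a half turn about z gives the same grasp; the last joint's range is limited). The gripper opens to 91 mm and grips with 3 to 60 N. Pads are 32 mm wide; open, the fingers measure 118 mm over their backs; the gripper's body (76 mm by 178 mm) begins 60 mm behind the grasp point.
Start: joints at [-80.415, 28.281, 77.091, -0, 74.628, -5.472], TCP at [0.162, -0.604, 0.214] pointing down, gripper open.
Joint ranges: [-166.48, 166.48], [-47.26, 123.95], [12.59, 153.08], [-70.14, 250.14], [6.76, 159.57], [-176.63, 176.63]. Speed limits (degrees/s): [108.29, 108.29, 147.25, 172.46, 172.46, 172.46].

### API

Orientations are given as a 3x3 rotation matrix whose columns are the frame's x, y, z axes.
In Python, from bench import ctrl gives the robot as it stands. The module is installed in compiled form; this text tells all that it offers. Calls block until the motion is done:
- ctrl.goto(position, orientation): joint-space move of the TCP to a pose.
- ctrl.move_l(position, vel=0.15, ori=None, contact_N=None): straight line of the TCP; ori=None keeps the orientation; vel is the mean speed in m/s. With contact_N (N) it stops when the force on the tool has changed by that much, and returns True; else False.
- ctrl.movej(angles): joint-space move.
- ctrl.command_gripper(opening): opening from 0.0 (shut) to 1.0 (fully open); the grip force is fixed at half the most; returns when the fingers have stopped.
- ctrl.sleep(seconds).
- ctrl.ik(position, orientation): joint angles nearest the present ones, or None.
- ctrl.read_camera(name): name is "side" or "top"; returns the picture (480x640x3 uint8, blue, green, red); there is no depth.
- ctrl.camera_params(name): a dict with "fx", "fy", "cx", "cy" (pixels), "pose" (4x4, takes a point from camera to world coordinates). Camera axes: x right, y up, looking along -z (the intrinsics and any distortion apply to the point x, -y, -z); pixel columns grow to the right and rows downward; lengths in m; the calibration is good to about 2 mm. A picture is of the moment at which its call begins. camera_params takes no time and is no camera call.
A pose or a line that the arm cannot do raises ctrl.MotionError and nothing moves.
- ctrl.sign_off(): hands the job in; it is judged then, once.
Readings, each from a call of its own:
- ctrl.current_t(): time.
- ctrl.current_q(): joint angles.
- ctrl.current_dq(): joint speeds.
- ctrl.current_effort(): joint torques, N m.
- ctrl.current_tool_pos(): TCP position.
- ctrl.current_eef_rot(): TCP orientation.
- ctrl.current_contact_force(): force on the tool from outside, world axes, zero at the start.
- ctrl.current_wrist_torque(): the same for the moment, N m.
- ctrl.current_grip_width(): opening from 0.0 (shut) to 1.0 (fully open).
- ctrl.current_grasp_force(): force on a finger pad.
Only numpy, scipy, OpenCV 4.12 (cv2) and the standard library are available. Lean on these libraries where they do the work, as an engineer would, in place of code of your own. Each camera call takes 0.05 s, during which the arm holds its last target. There are 200 camera calls.

### The job

One of the two slotted latches on the cover of the ring-light supply is still open: its slot does not point at the white marks on its collar as the other's does. Take the flat-bladed key from its stand, set the blade in that latch's slot and gently turn it clockwise about a quarter turn until it comes up against its stop, without leaning on it or forcing it past the stop. Then put the key back upright and fully down in its stand, and leave the locked latch and everything else on the bench alone.

Things in the scene. Friction and masses are not known exactly. Their poses are not given: they have to be found in the camera images.
- unit: cream metal ring-light supply fixed on the bench, 150 mm (its x) by 220 mm (its y), 80 mm high, aluminium cover on top; origin at the centre of its underside, z up. The two latches stand on the cover, 30 mm towards -x of its middle, at y = +60 mm and -60 mm; the open one may be either.
- slot_a (a point): the OPEN latch: centre of the floor of its slot, on the turning axis; z up, x along the slot (it turns with the slot). The steel head is a disc 28 mm across whose top is 14 mm above the cover, with a straight slot right across it, 5 mm wide and 6 mm deep, its top edges chamfered 1.2 mm. The head is sprung and gives way downwards under the blade (see push_a).
- slot_b (a point): the same point on the latch that is already LOCKED; same make. Leave it alone.
- cam_a (a joint): turn of the open latch's head, rad, growing clockwise seen from above: 0 = open (slot along the unit's x), 1.571 = on its hard stop (slot along the unit's y, pointing at the white marks). Starts at 0 to 0.3; locked is above 1.53. Stiff: 0.05 to 0.08 N m all the way, rising steeply at the stop; stays where left. The blade has 0.1 rad of play and things flex, so the head lags the key.
- cam_b (a joint): the same for the locked latch, 1.571; it must stay above 1.45.
- twist_a (a joint): elastic twist of the open latch's mounting under the turning load, rad, positive clockwise; 0 unloaded, 5 N m per rad. Above 0.06 (0.3 N m) the latch is overstrained.
- push_a (a joint): how far the open latch's sprung head is pressed down, m; 0 unloaded, 2.5 N to start moving, then 2.5 N per mm. A few newtons suffice to keep the blade in the slot; above 0.005 (15 N) it is being leaned on too hard.
- key: latch key standing upright in the stand; origin at the centre of the blade's lower edge, z up to the handle, x along the blade's width. Steel blade 18 mm (x) by 3 mm (y), 10 mm long; round shank 9 mm across up to z = 38 mm; round flange 34 mm across, z = 38 to 42 mm; black handle, 30 mm (x) by 16 mm (y), z = 42 to 86 mm, to be gripped across its 16 mm. 120 g.
- stand_mouth (a point): grey block that holds the key, fixed, 70 x 70 mm, 46 mm high: centre of the mouth in its top. The mouth is a through slot 24 mm along x and 13 mm along y (its edge chamfered 2 mm); the key hangs in it by its flange, which rests on the block's top, so the blade's lower edge is then 38 mm below this point. The key's x is along the stand's x, either way round.
- spool_small: small solder spool, 44 mm across, 22 mm high, standing on the rear part of the supply's cover; leave it where it is
- spool_big: larger solder spool, 64 mm across, 38 mm high, on the mat; leave it where it is
- flask: conical glass flux flask with yellow screw cap, 72 mm across the foot, 98 mm high; leave it where it is
- board: small green circuit board with parts on it, 70 x 90 mm, lying flat; leave it where it is
- screwdriver: ordinary screwdriver lying on the mat, 160 mm long; not needed here; leave it where it is
- tray: grey open parts tray, 80 x 110 mm, 25 mm high; leave it where it is
- tin: round steel tin, 44 mm across, 30 mm high; leave it where it is
- latch_a: the open latch as a whole, fixed on the cover: a dark collar 40 mm across and 2 mm high, with the turning head on it; origin at the collar's underside. Two white marks on the collar lie along its y, the locked direction.
- stand: the key's stand; origin at the centre of its underside, z up
Not all that is in view belongs to the job. Leave any green or turquoise look-alike of the key alone.

How it is judged (in metres and radians):
On the way, in this order (a step that is already met when the one before it is completed fails the run):
1. the key is lifted out of its stand (z of key in the frame of stand_mouth above 0.005 m), for 0.1 s.
2. the blade is down in the open latch's slot (z of key in the frame of slot_a below 0.003 m and horizontal distance between key and slot_a below 0.006 m), for 0.1 s.
3. with the blade in its slot, the open latch is turned home (all of step 2 and value of joint cam_a above 1.53 rad), for 0.1 s.
At the end, for the whole second after the job is handed in: The latch that was open is turned to at least 1.53 of 1.571 rad, the other is still locked; the key stands in its stand, blade edge at least 35 mm below the stand's top, within 8 mm of the mouth's centre and within 0.08 rad of upright, released and at rest (value of joint cam_a above 1.53 rad and value of joint cam_b above 1.45 rad and horizontal distance between key and stand_mouth below 0.008 m and z of key in the frame of stand_mouth below -0.035 m and angle between key's own z axis and vertical below 0.08 rad and linear speed of key below 0.02 m/s and contact force between key and the fingers below 0.1 N); the robot touches nothing.
It fails at once if the open latch is overstrained by turning it too hard (more than 0.3 N m, either way) (value of joint twist_a above 0.06 rad or value of joint twist_a below -0.06 rad).
It fails at once if the open latch is leaned on with more than 15 N, or the key is pressed on the supply's cover with more than 25 N (value of joint push_a above 0.005 m or contact force between key and unit above 25 N).
It fails at once if the locked latch is turned (value of joint cam_b below 1.45 rad).
It fails at once if the arm or fingers press on the latch or the supply (contact force between any of the fingers, the arm and unit above 5 N or contact force between any of the fingers, the arm and latch_a above 5 N).
It fails at once if another thing on the bench is moved more than 30 mm (distance of any of spool_small, spool_big, flask, board, screwdriver, tray, tin from where it was at the start of the episode above 0.03 m).
It also fails if it takes over 67 s, if anything falls off the work surface, if the arm or the gripper's body presses on something with over 40 N, if the wrist force passes 120 N, or if a joint passes its speed limit or range.

## Working session

There is one attempt and no reset: what is moved stays moved. The work goes in short steps, each a Python script; the robot and the scene stay as the last script left them, time stands still between calls to the robot, and variables do not carry over. Pictures are saved under pics/ and viewed, at most 10 in all, crops included, and the job is handed in when it is done.

```bash
mkdir -p pics; python3 - <<'E'
from bench import ctrl
import cv2, numpy as np
np.set_printoptions(precision=4,suppress=True)
for n in("top","side"):
    cv2.imwrite(f"pics/{n}0.png",ctrl.read_camera(n)); p=ctrl.camera_params(n); print(n,p)
print(ctrl.current_t(),ctrl.current_eef_rot())
E
```

```text
top {'fx': 614.3308852168253, 'fy': 614.3308852168253, 'cx': 303.7679901866128, 'cy': 245.37524071710686, 'pose': array([[-0.0133,  0.9988, -0.0463,  0.4916],
       [-0.9999, -0.0136, -0.0078,  0.0699],
       [-0.0085,  0.0461,  0.9989,  1.1458],
       [ 0.    ,  0.    ,  0.    ,  1.    ]])}
side {'fx': 582.963023467309, 'fy': 582.963023467309, 'cx': 322.710407385551, 'cy': 231.66384384510246, 'pose': array([[-0.9008,  0.2919, -0.3216,  0.2559],
       [-0.434 , -0.6308,  0.6432,  0.6917],
       [-0.0151,  0.719 ,  0.6948,  0.7505],
       [ 0.    ,  0.    ,  0.    ,  1.    ]])}
0.1 [[ 0.9657  0.2598 -0.0002]
 [ 0.2598 -0.9657  0.0011]
 [ 0.0001 -0.0011 -1.    ]]
```

View pics/top0.png

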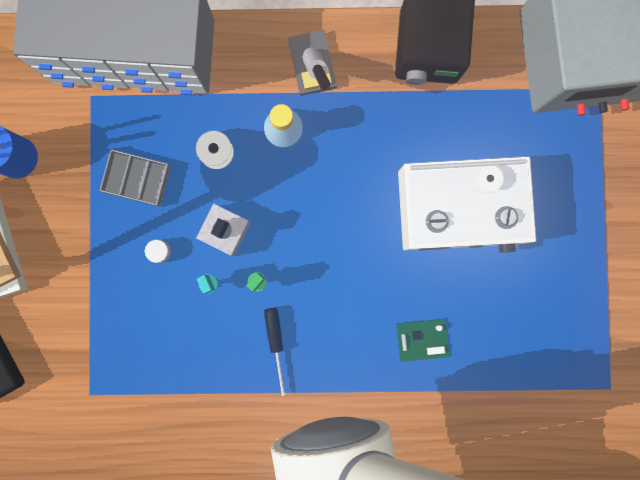

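View pics/side0.png

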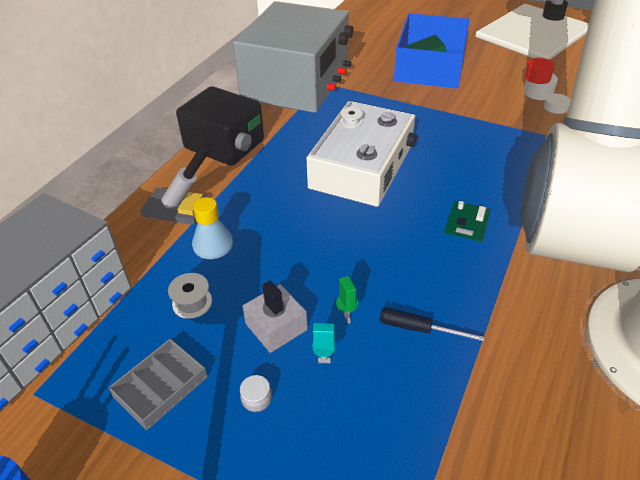

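Candidates for the key: the black handle in the grey stand (top 222,229; side 273,295). The turquoise (top 207,284) and green (top 256,281) ones are look-alikes, so I choose the black one. The slot at top (508,217) runs along the unit's x, so that latch looks open; (437,221) looks locked. I'll check both in a close crop.

```bash
python3 - <<'E'
import cv2, numpy as np
t=cv2.imread("pics/top0.png"); s=cv2.imread("pics/side0.png")
c=lambda im,x,y,w,h: cv2.resize(im[y:y+h,x:x+w],(400,300),interpolation=cv2.INTER_CUBIC)
a=np.hstack([c(t,414,190,120,90)[:, :],c(s,340,100,80,60)])
b=np.hstack([c(t,182,199,80,60),c(s,230,270,100,75)])
cv2.imwrite("pics/crop1.png",np.vstack([a,b]))
E
```

```text
(no output)
```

View pics/crop1.png

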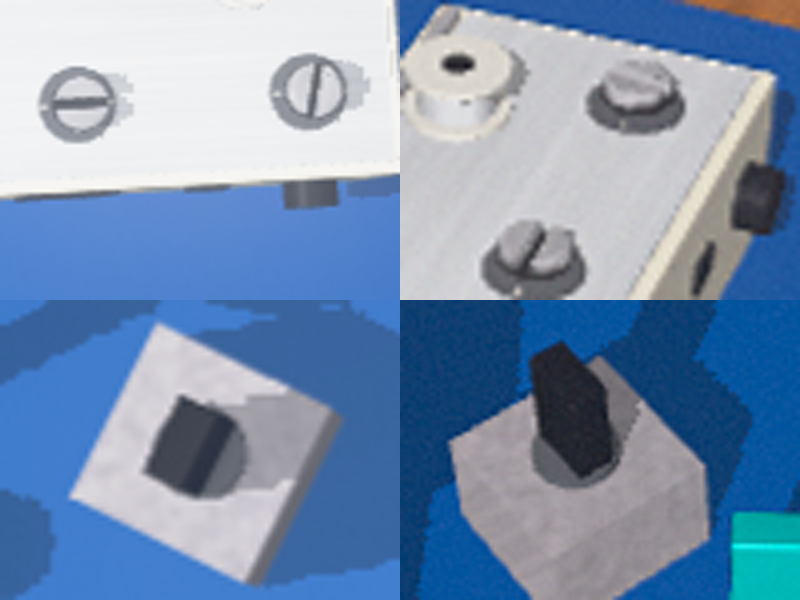

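Confirmed: the right-hand latch at top (508,217) is the open one. Its slot is about 14° past unit x, and the left one's slot points at its marks. The black key stands in the grey stand. Next I measure with masks and triangulation.

```bash
cat > h.py <<'E'
import cv2, numpy as np
from bench import ctrl
np.set_printoptions(precision=4,suppress=True)
P={n:ctrl.camera_params(n) for n in("top","side")}
def ray(n,uv):
    p=P[n]; d=np.array([(uv[0]-p["cx"])/p["fx"],-(uv[1]-p["cy"])/p["fy"],-1.])
    return p["pose"][:3,3],p["pose"][:3,:3]@d
def plane(n,uv,z):
    o,d=ray(n,uv); return o+d*(z-o[2])/d[2]
def tri(a,b):
    (o1,d1),(o2,d2)=ray("top",a),ray("side",b)
    s,t=np.linalg.lstsq(np.c_[d1,-d2],o2-o1,rcond=None)[0]
    p,q=o1+s*d1,o2+t*d2; return (p+q)/2,np.linalg.norm(p-q)
def proj(n,X):
    p=P[n]; c=p["pose"][:3,:3].T@(np.asarray(X)-p["pose"][:3,3])
    return np.array([p["cx"]-p["fx"]*c[0]/c[2],p["cy"]+p["fy"]*c[1]/c[2]])
def blobs(mask,amin=15):
    n,l,st,c=cv2.connectedComponentsWithStats(mask.astype(np.uint8)); return [(l==i,st[i],c[i]) for i in range(1,n) if st[i][4]>=amin]
E
python3 - <<'E'
from h import *
im={n:cv2.imread(f"pics/{n}0.png") for n in P}
g={n:cv2.cvtColor(im[n],cv2.COLOR_BGR2GRAY) for n in P}
def win(m,x,y,w,h):
    o=np.zeros_like(m);o[y:y+h,x:x+w]=m[y:y+h,x:x+w];return o
# handle
mx={n:im[n].max(2) for n in P}
c={}
for n,w in(("top",(205,212,32,35)),("side",(255,275,36,40))):
    b=max(blobs(win(mx[n]<75,*w)),key=lambda b:b[1][4]); c[n]=b[2]; print(n,"handle",b[1],b[2])
    if n=="top": print(cv2.minAreaRect(np.argwhere(b[0])[:,::-1].astype(np.float32)))
print("handle mid",tri(c["top"],c["side"]))
# stand top corners
cr=(cv2.TERM_CRITERIA_EPS+cv2.TERM_CRITERIA_MAX_ITER,50,.01)
sub=lambda n,l:cv2.cornerSubPix(g[n],np.array(l,np.float32)[:,None],(3,3),(-1,-1),cr)[:,0]
ct=sub("top",[(213,204),(248,222),(230.6,254),(196,238.4)]); cs=sub("side",[(279.5,284.5),(306,311),(271,325),(242.5,304)])
print(ct,cs)
A=np.array([plane("top",u,.046)for u in ct]);print("stand corners top",A,A.mean(0),"edges",[np.linalg.norm(A[i]-A[i-1])for i in range(4)])
B=np.array([plane("side",u,.046)for u in cs]);print("side",B,B.mean(0))
for j,n in(((0,0),"far"),): pass
print("tri",[ [np.round(x,4) for x in tri(ct[i],cs[k])] for i,k in ((0,0),(3,3),(1,1),(2,2))])
# collars
for n,ws in(("top",((422,206,30,30),(494,202,26,30))),("side",((352,140,30,25),(374,108,28,22)))):
  for w in ws:
    x,y,W,H=w; print(n,w); 
    m=win(g[n]<150,*w)
    b=max(blobs(m),key=lambda b:b[1][4]); h=cv2.convexHull(np.argwhere(b[0])[:,::-1].astype(np.int32)); print(b[1],cv2.fitEllipse(h))
print(g["top"][204:232,494:522]); print(g["side"][108:132,372:404])
E
```

```text
top handle [219 222   9  16  57] [223.0526 229.3684]
((223.10000610351562, 229.30001831054688), (3.130495071411133, 15.652474403381348), 26.56505012512207)
side handle [263 281  22  34 476] [272.7689 297.4454]
handle mid (array([0.5742, 0.2211, 0.0705]), np.float64(0.006004178089803923))Traceback (most recent call last):
  File "<stdin>", line 16, in <module>
  File "<stdin>", line 15, in <lambda>
cv2.error: OpenCV(4.12.0) :-1: error: (-5:Bad argument) in function 'cornerSubPix'
> Overload resolution failed:
>  - Layout of the output array corners is incompatible with cv::Mat
>  - Expected Ptr<cv::UMat> for argument 'corners'
```

```bash
python3 - <<'E'
from h import *
im={n:cv2.imread(f"pics/{n}0.png") for n in P}
g={n:cv2.cvtColor(im[n],cv2.COLOR_BGR2GRAY) for n in P}
def win(m,x,y,w,h):
    o=np.zeros_like(m);o[y:y+h,x:x+w]=m[y:y+h,x:x+w];return o
mx={n:im[n].max(2) for n in P}
c={}
for n,w,t in(("top",(205,212,32,35),80),("side",(255,275,36,40),75)):
    b=max(blobs(win(g[n]<t,*w)),key=lambda b:b[1][4]); c[n]=b[2]; print(n,"handle",b[1],b[2])
    print(cv2.minAreaRect(np.argwhere(b[0])[:,::-1].astype(np.float32)))
print("handle mid",tri(c["top"],c["side"]))
cr=(cv2.TERM_CRITERIA_EPS+cv2.TERM_CRITERIA_MAX_ITER,50,.01)
def sub(n,l):
    a=np.ascontiguousarray(np.array(l,np.float32).reshape(-1,1,2)); return cv2.cornerSubPix(g[n],a,(3,3),(-1,-1),cr).reshape(-1,2)
ct=sub("top",[(213,204),(248,222),(230.6,254),(196,238.4)]); cs=sub("side",[(279.5,284.5),(306,311),(271,325),(242.5,304)])
print(ct,cs)
A=np.array([plane("top",u,.046)for u in ct]);print("stand top",A,A.mean(0),"edges",[np.linalg.norm(A[i]-A[i-1])for i in range(4)])
B=np.array([plane("side",u,.046)for u in cs]);print("side",B,B.mean(0))
for n,ws in(("top",((422,206,30,30),(494,202,26,30))),("side",((352,140,30,25),(374,108,28,22)))):
  for w in ws:
    b=max(blobs(win(g[n]<150,*w)),key=lambda b:b[1][4]); h=cv2.convexHull(np.argwhere(b[0])[:,::-1].astype(np.int32)); print(n,b[1],cv2.fitEllipse(h))
np.set_printoptions(linewidth=250)
print(g["top"][203:232,494:524]); print(g["side"][110:134,374:402])
print(g["top"][216:246,208:236])
E
```

```text
top handle [212 219  17  19 194] [219.799  227.8763]
((219.70004272460938, 227.60003662109375), (11.62755298614502, 16.546903610229492), 26.56505012512207)
side handle [255 275  36  40 939] [272.2524 290.0181]
((272.5, 294.5), (39.0, 35.0), 90.0)
handle mid (array([0.574 , 0.2233, 0.0903]), np.float64(0.002877101392258771))
[[213.1262 203.0165]
 [247.7771 220.2862]
 [230.2408 255.1404]
 [195.3601 237.7887]] [[279.5    284.5   ]
 [305.7753 310.9353]
 [271.     325.    ]
 [241.8009 305.0285]]
stand top [[0.6211 0.2407 0.046 ]
 [0.589  0.1786 0.046 ]
 [0.5268 0.2106 0.046 ]
 [0.5588 0.2731 0.046 ]] [0.5739 0.2258 0.046 ] edges [np.float64(0.07016451081835899), np.float64(0.0699229169491495), np.float64(0.06998669305653404), np.float64(0.07019302634777237)]
side [[0.5919 0.1775 0.046 ]
 [0.5299 0.2071 0.046 ]
 [0.565  0.2528 0.046 ]
 [0.6246 0.2387 0.046 ]] [0.5779 0.219  0.046 ]
top [427 212  21  20 123] ((437.66986083984375, 221.1904296875), (19.10418128967285, 21.292339324951172), 65.76850891113281)
top [496 207  22  21 151] ((506.5451965332031, 216.9298858642578), (20.72064971923828,
[... 9375 characters left out ...]
 203 206]
 [207 205 205 206 206 208 210 208 206 208 211 211 211 210 208 205 201 204 208 207 204 203 203 203 203 203 204 206]
 [207 207 209 209 207 207 208 208 202 203 208 211 211 210 211 206 201 202 203 204 203 203 203 204 204 206 209 208]
 [206 208 209 210 208 207 206 208 207 206 210 211 210 211 210 206 202 203 206 207 204 205 207 208 207 207 210 209]
 [200 206 207 207 207 204 204 208 210 211 210 209 207 207 206 205 204 205 207 208 207 208 212 213 209 208 209 210]
 [168 195 201 204 204 204 204 206 209 210 208 206 203 203 203 204 203 203 206 207 207 209 213 214 211 209 210 210]
 [118 131 166 193 203 205 207 209 211 210 207 207 204 203 202 203 202 203 206 207 208 210 212 212 210 208 207 187]]
```

```bash
python3 - <<'E'
from h import *
im={n:cv2.imread(f"pics/{n}0.png") for n in P}
g={n:cv2.cvtColor(im[n],cv2.COLOR_BGR2GRAY) for n in P}
m=np.zeros_like(g["top"]); m[216:240,208:230]=(abs(g["top"][216:240,208:230].astype(int)-70)<9)
b=max(blobs(m),key=lambda b:b[1][4]); print("handle top",b[1],b[2],plane("top",b[2],.094))
for a,c in(((247.777,220.286),(279.5,284.5)),((230.24,255.14),(305.775,310.935)),((213.126,203.017),(241.8,305.03))): print("stand corner tri",tri(a,c))
A=plane("top",(506.45,217),.082);B=plane("top",(437.67,221.19),.082);print("latch open/locked top",A,B,np.linalg.norm(A-B),"dir deg",np.degrees(np.arctan2(*(B-A)[1::-1])))
for X in(A,B):
    th=np.linspace(0,2*np.pi,60); q=np.array([proj("side",X+.02*np.array([np.cos(t),np.sin(t),0])) for t in th]); print("side circle bbox",q.min(0),q.max(0),proj("side",X))
S=plane("side",(386.9,119.2),.082); print("side open",S)
ys,xs=np.nonzero(g["top"][209:225,502:514]<125); pts=np.array([plane("top",(x+502,y+209),.09)[:2] for x,y in zip(xs,ys)],np.float32)
l=cv2.fitLine(pts,cv2.DIST_L2,0,1e-4,1e-4).ravel(); print("slot",l,np.degrees(np.arctan2(l[1],l[0])))
E
```

```text
handle top [212 219  13  18 127] [217.9291 227.1024] [0.5738 0.2253 0.094 ]
stand corner tri (array([0.5898, 0.1788, 0.0483]), np.float64(0.002097149095667521))
stand corner tri (array([0.5273, 0.2103, 0.051 ]), np.float64(0.0014263315351754383))
stand corner tri (array([0.6216, 0.2407, 0.0497]), np.float64(0.0021688021419746604))
latch open/locked top [ 0.5853 -0.2735  0.082 ] [ 0.5797 -0.1544  0.082 ] 0.11923265387459187 dir deg 92.69939594241646
side circle bbox [377.658  116.5131] [397.3065 127.4674] [387.4668 121.9242]
side circle bbox [357.1103 148.2035] [378.1109 160.7688] [367.6003 154.4046]
side open [ 0.59   -0.2823  0.082 ]
slot [ 0.9806 -0.1959  0.5852 -0.2734] -11.296319
```

```bash
cat >> h.py <<'E'
def R(deg):
    c,s=np.cos(np.radians(deg)),np.sin(np.radians(deg)); return np.array([[c,s,0],[s,-c,0],[0,0,-1.]])
def st(tag=""):
    print(tag,round(ctrl.current_t(),2),ctrl.current_tool_pos(),"F",ctrl.current_contact_force(),"M",ctrl.current_wrist_torque(),"w",round(ctrl.current_grip_width(),4))
E
python3 - <<'E'
from h import *
Y=-27.35
for y in(Y,Y+180,-11.3,-87.3,-100,168.7,92.7,80):
    p=[.5745,.2248,.2] if abs((y-Y)%180)<1e-6 else [.586,-.274,.2]
    q=ctrl.ik(p,R(y)); print(y,None if q is None else np.round(q,1))
ctrl.command_gripper(.5)
ctrl.goto([.5745,.2248,.2],R(Y)); st("above")
print(ctrl.move_l([.5745,.2248,.057],vel=.08,contact_N=8)); st("down")
ctrl.command_gripper(0); ctrl.sleep(.3); st("grip"); print(ctrl.current_grasp_force())
ctrl.move_l([.5745,.2248,.067],vel=.03); ctrl.sleep(.2); st("lift1")
cv2.imwrite("pics/s1.png",ctrl.read_camera("side"));cv2.imwrite("pics/t1.png",ctrl.read_camera("top"))
ctrl.move_l([.5745,.2248,.25],vel=.12); ctrl.sleep(.3); st("lifted")
cv2.imwrite("pics/s2.png",ctrl.read_camera("side"))
E
python3 -c "
import cv2,numpy as np
a=cv2.imread('pics/s1.png')[230:380,180:380];b=cv2.imread('pics/s2.png')[150:300,180:380]
cv2.imwrite('pics/m2.png',cv2.resize(np.hstack([a,b]),(800,300)))"
```

```text
-27.35 [ 15.8  28.4  79.3  -0.   72.3 133.2]
152.65 [ 15.8  28.4  79.3  -0.   72.3 -46.8]
-11.3 [-30.3  30.8  74.8  -0.   74.4  71. ]
-87.3 [-30.3  30.8  74.8  -0.   74.4 147. ]
-100 [-30.3  30.8  74.8  -0.   74.4 159.7]
168.7 [ -30.3   30.8   74.8   -0.    74.4 -109. ]
92.7 [-30.3  30.8  74.8  -0.   74.4 -33. ]
80 [-30.3  30.8  74.8  -0.   74.4 -20.3]
above 4.16 [0.5747 0.2243 0.2   ] F [-0.8421 -0.2577  0.1375] M [ 0.125   0.0156 -0.059 ] w 0.4983
False
down 6.09 [0.5747 0.2249 0.0574] F [-0.8398  0.8465  0.1812] M [ 0.0487  0.0391 -0.0174] w 0.4996
grip 6.95 [0.5746 0.2248 0.0571] F [0.4013 0.7666 1.3817] M [ 0.0609  0.0088 -0.001 ] w 0.1727
30.00027447938919
lift1 7.63 [0.5744 0.2248 0.0668] F [-0.3392 -0.4718 -1.0398] M [ 0.1066 -0.0005 -0.0204] w 0.1706
lifted 9.71 [0.5744 0.2248 0.2498] F [ 0.7732  0.5613 -1.6648] M [ 0.0419  0.0844 -0.032 ] w 0.1769
```

View pics/m2.png

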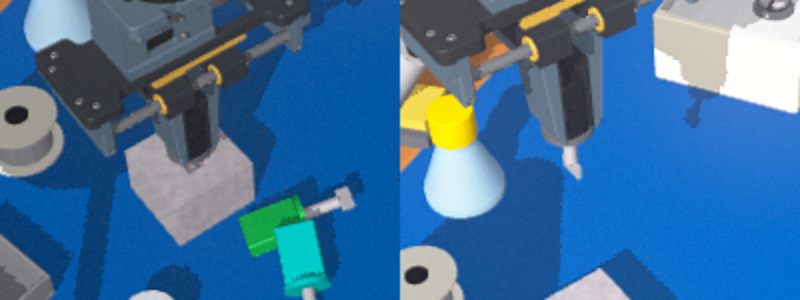

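```bash
python3 - <<'E'
from h import *
ctrl.goto([.5853,-.2735,.25],R(-11.3))
ctrl.move_l([.5853,-.2735,.156],vel=.1); ctrl.sleep(.4); st("hover")
s=ctrl.read_camera("side"); cv2.imwrite("pics/s3.png",s); cv2.imwrite("pics/t3.png",ctrl.read_camera("top"))
T=ctrl.current_tool_pos(); c=np.cos(np.radians(-11.3));d=np.array([c,np.sin(np.radians(-11.3)),0])*.009
tip=T-[0,0,.0491]
print("pred tip ctr/ends side",proj("side",tip),proj("side",tip+d),proj("side",tip-d),"slot top",proj("side",[.5853,-.2735,.094]))
for n,f in(("b2","pics/s2.png"),): print("pred s2",proj("side",[.5744,.2248,.2007]))
cv2.imwrite("pics/m3.png",np.vstack([cv2.resize(s[60:140,340:440],(500,400),interpolation=cv2.INTER_CUBIC)]))
cv2.imwrite("pics/m3.png",np.hstack([cv2.imread("pics/m3.png"),cv2.resize(s[200:440,200:380],(300,400))]))
E
```

```text
hover 13.06 [ 0.5854 -0.2735  0.1562] F [ 0.3572 -0.2707 -0.8413] M [ 0.0454  0.0623 -0.0111] w 0.1719
pred tip ctr/ends side [388.2363 111.3851] [384.4595 109.9654] [392.0387 112.8144] slot top [387.8306 116.8908]
pred s2 [266.3052 237.5202]
```

View pics/m3.png

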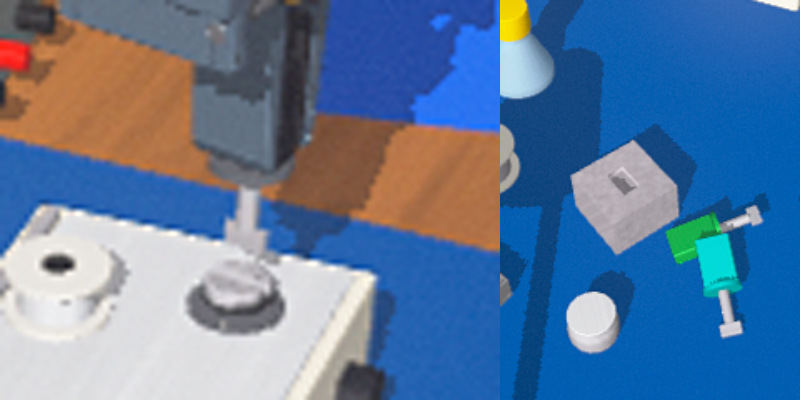

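```bash
python3 - <<'E'
import cv2,numpy as np
np.set_printoptions(linewidth=250)
s=cv2.imread("pics/s3.png"); print(cv2.cvtColor(s,cv2.COLOR_BGR2GRAY)[94:118,378:402]); print(s[100:118,380:400,0].astype(int)-s[100:118,380:400,2])
s=cv2.imread("pics/s2.png");print(s[222:244,258:276,0].astype(int)-s[222:244,258:276,2])
E
```

```text
[[126 126 121 118 106 102 105 109 108 107 106 104 105 108  86  89  87  98 105  94  88  93  92  96]
 [123 122 120 119 118 112 108 110 113 116 116 112 117 113 109 110 111 105 102  89  90  92  97  97]
 [ 98 105 114 119 122 125 119 119 120 115 116 116 120 115 116 112 110 111  97  89  89  93  96  95]
 [ 88  93  93  99 100 104 115 116 115 121 160 133 122 120 123 126 125 127  99  91  94  97  95  99]
 [ 91  91  89  90  89  89  98  97  97 117 182 199 192 164 136 129 128 104  94  95  94  96  97  97]
 [ 88  90  91  93  92  91  91  84  85 119 186 205 198 153 116 117 129 105  96  98  99 100  97  97]
 [ 92  88  94  89  95  91  90  88  84 125 187 205 195 144 101  95  89  77  78  89  92  96  98 100]
 [ 90  93  92  92  90  89  86  89  84 130 187 202 194 138  95  86  73  69  74  75  75  80  77  91]
 [ 89  90  87  89  91  90  90  85  86 162 194 203 192 135  94  92  91  76  73  72  69  71  71  74]
 [ 93  94  93  90  91  94  86 124 104 160 194 203 191 127  92  93  94  90  74  74  73  71  71  71]
 [ 93  92  91  89  92  92  83 173 179 171 193 203 190 117  87  89  90  75  70  73  71  74  72  70]
 [ 88  91  
[... 3722 characters left out ...]
 95 176 187 186 185 186]
 [119 115 128 173 191 184 111   7  -1   5   0  -2  72 157 194 204 186 188]
 [118 122 122 181 192 189 183 113   8   2   3  -5  66 156 182 186 182 192]
 [121 120 122 127 174 190 189 184 111   6  -1  -6  67 153 195 187 188 193]
 [119 125 117 113 184 187 195 196 189 113   2 -10  60 152 193 196 187 188]
 [120 128 126 118 174 193 192 186 191 184  79  64 133 187 194 202 189 192]
 [125 124 125 168 186 185 190 203 189 192 162 159 183 196 189 183 185 186]
 [122 124 119 130 177 188 185 185 189 188 189 190 188 200 201 189 190 196]
 [125 118 120 177 187 190 191 185 186 192 191 193 186 186 185 184 194 181]
 [125 121 121 128 181 192 185 186 192 188 186 186 185 191 191 183 192 190]]
```

```bash
python3 - <<'E'
from h import *
p=np.array([.5853,-.2735])
f0=ctrl.current_contact_force()
hit=ctrl.move_l([*p,.1345],vel=.012,contact_N=3.5); ctrl.sleep(.2); st(f"hit {hit}")
cv2.imwrite("pics/s4.png",ctrl.read_camera("side"))
E
```

```text
hit True 14.53 [ 0.5852 -0.2732  0.1408] F [1.1981 2.1998 2.945 ] M [ 0.2174 -0.371   0.0246] w 0.1774
```

```bash
python3 - <<'E'
from h import *
p=np.array([.5853,-.2735]); n=np.array([.196,.98])
ctrl.move_l([*p,.1425],vel=.02)
p=p+n*.0012; ctrl.move_l([*p,.1425],vel=.02); ctrl.sleep(.2); st("shifted")
hit=ctrl.move_l([*p,.1345],vel=.012,contact_N=3.5); ctrl.sleep(.2); st(f"hit {hit}")
E
```

```text
shifted 15.28 [ 0.5855 -0.2723  0.1424] F [-0.4236 -0.8386 -1.2728] M [ 0.0441  0.0256 -0.0437] w 0.1723
hit True 16.05 [ 0.5855 -0.2723  0.1353] F [ 0.9391 -0.521   4.1709] M [-0.1849 -0.3334  0.0158] w 0.1715
```

The blade seated (tip about 6 mm below the head's top, about 5 N down). Now I turn in small steps, watching torque.

```bash
cat > turn.py <<'E'
from h import *
import sys
y0,y1,step,lim=map(float,sys.argv[1:5]); p=np.array(eval(sys.argv[5])) if len(sys.argv)>5 else None
y=y0; k=0
while y>y1+1e-6:
    y=max(y-step,y1); t=ctrl.current_t()
    ctrl.move_l(p,vel=.02,ori=R(y)); ctrl.sleep(.15)
    F=np.mean([(ctrl.sleep(.02),ctrl.current_contact_force())[1] for _ in range(5)],0);M=np.mean([(ctrl.sleep(.02),ctrl.current_wrist_torque())[1] for _ in range(5)],0)
    c,s=np.cos(np.radians(y)),np.sin(np.radians(y)); Fn=-s*F[0]+c*F[1]
    print(round(y,1),"dt",round(ctrl.current_t()-t,2),"F",F,"Fn",round(Fn,2),"Mz",round(M[2],3))
    if abs(Fn)>3: p[:2]+=np.array([-s,c])*Fn*1e-4*1.5
    if abs(M[2])>lim or F[2]>9: print("stop",M,F);break
print("p",list(p),"y",y,"t",ctrl.current_t())
E
python3 turn.py -11.3 -23.3 3 0.15 "[.58553,-.27232,.1355]"
```

```text
-14.3 dt 0.57 F [0.7272 2.0917 3.2741] Fn 2.21 Mz -0.005
-17.3 dt 0.57 F [1.7253 5.0423 3.8704] Fn 5.33 Mz 0.041
-20.3 dt 0.57 F [1.1241 2.9097 3.9425] Fn 3.12 Mz 0.042
-23.3 dt 0.57 F [-0.5342 -0.6734  3.4344] Fn -0.83 Mz 0.033
p [np.float64(0.5859299401863609), np.float64(-0.2711182760171683), np.float64(0.1355)] y -23.3 t 18.3167
```

```bash
python3 turn.py -23.3 -80.3 3 0.14 "[.58593,-.27112,.1355]"
```

```text
-26.3 dt 0.57 F [-0.9355 -2.3456  3.3127] Fn -2.52 Mz 0.07
-29.3 dt 0.57 F [-1.256  -3.3574  3.7768] Fn -3.54 Mz 0.06
-32.3 dt 0.57 F [1.0992 1.0304 3.5602] Fn 1.46 Mz 0.048
-35.3 dt 0.57 F [2.061  3.0999 3.2425] Fn 3.72 Mz 0.034
-38.3 dt 0.57 F [0.631  0.6331 3.4931] Fn 0.89 Mz 0.028
-41.3 dt 0.57 F [-0.1671 -0.1601  3.5138] Fn -0.23 Mz 0.039
-44.3 dt 0.57 F [-0.3281 -0.3851  3.5439] Fn -0.5 Mz 0.052
-47.3 dt 0.57 F [-0.4818 -0.1367  3.9497] Fn -0.45 Mz 0.053
-50.3 dt 0.57 F [-0.3865  0.0096  3.8749] Fn -0.29 Mz 0.072
-53.3 dt 0.57 F [-0.7153  0.2924  3.5103] Fn -0.4 Mz 0.042
-56.3 dt 0.57 F [0.0823 0.8281 3.8807] Fn 0.53 Mz 0.065
-59.3 dt 0.57 F [0.3921 1.8095 3.6733] Fn 1.26 Mz 0.061
-62.3 dt 0.57 F [0.4748 1.6604 3.8197] Fn 1.19 Mz 0.046
-65.3 dt 0.57 F [1.4346 2.6077 3.6486] Fn 2.39 Mz 0.031
-68.3 dt 0.57 F [2.0443 2.5426 3.667 ] Fn 2.84 Mz 0.061
-71.3 dt 0.57 F [2.1735 2.9589 3.1711] Fn 3.01 Mz 0.06
-74.3 dt 0.57 F [-0.9594  1.2656  4.0357] Fn -0.58 Mz 0.084
-77.3 dt 0.57 F [-1.6696  0.8107  3.817 ] Fn -1.45 Mz 0.063
-80.3 dt 0.57 F [-2.6495  1.1411  3.8269] Fn -2.42 Mz 0.099
p [np.float64(0.58641975982102), np.float64(-0.27098326818702845), np.float64(0.1355)] y -80.3 t 29.0833
```

```bash
sed -i 's/abs(Fn)>3/abs(Fn)>1.5/; s/1e-4\*1.5/1e-4/' turn.py; python3 turn.py -80.3 -102 1.5 0.15 "[.58632,-.27099,.1355]"
```

```text
-81.8 dt 0.57 F [-1.874   1.0977  3.6209] Fn -1.7 Mz 0.094
-83.3 dt 0.57 F [-0.7337  1.9978  3.3215] Fn -0.5 Mz 0.075
-84.8 dt 0.57 F [0.7268 2.2839 3.687 ] Fn 0.93 Mz 0.06
-86.3 dt 0.57 F [1.5424 2.5916 3.9669] Fn 1.71 Mz 0.036
-87.8 dt 0.57 F [0.4215 2.4075 3.1101] Fn 0.51 Mz 0.058
-89.3 dt 0.57 F [0.648  2.1768 3.9722] Fn 0.67 Mz 0.072
-90.8 dt 0.57 F [0.1102 1.9917 3.7087] Fn 0.08 Mz 0.068
-92.3 dt 0.57 F [0.6054 2.3144 3.529 ] Fn 0.51 Mz 0.066
-93.8 dt 0.57 F [0.8604 2.8346 3.9463] Fn 0.67 Mz 0.059
-95.3 dt 0.57 F [0.9308 2.6514 3.476 ] Fn 0.68 Mz 0.056
-96.8 dt 0.57 F [1.1087 2.7556 3.5018] Fn 0.77 Mz 0.074
-98.3 dt 0.57 F [1.4896 2.5512 3.4555] Fn 1.11 Mz 0.079
-99.8 dt 0.57 F [1.5057 2.2477 3.2831] Fn 1.1 Mz 0.155
stop [ 0.6744 -0.4439  0.1555] [1.5057 2.2477 3.2831]
p [np.float64(0.5863221936688462), np.float64(-0.27100321087064677), np.float64(0.1355)] y -99.8 t 36.45
```

```bash
python3 turn.py -99.8 -100.6 .4 0.2 "[.58632,-.27100,.1355]"; python3 - <<'E'
from h import *
p=[.58632,-.271]
ctrl.move_l([*p,.1355],vel=.02,ori=R(-96.5)); st("backoff")
ctrl.move_l([*p,.16],vel=.06); ctrl.move_l([*p,.25],vel=.15); st("up")
ctrl.goto([.5745,.2248,.2],R(-27.35)); ctrl.sleep(.2); st("stand")
cv2.imwrite("pics/s5.png",ctrl.read_camera("side")); t=ctrl.read_camera("top"); cv2.imwrite("pics/t5.png",t)
s=cv2.imread("pics/s5.png")
cv2.imwrite("pics/m5.png",np.hstack([cv2.resize(t[190:250,414:534],(400,300),interpolation=cv2.INTER_CUBIC),cv2.resize(s[180:330,200:400],(400,300))]))
g=cv2.cvtColor(t,cv2.COLOR_BGR2GRAY)
ys,xs=np.nonzero(g[212:224,501:516]<125); pts=np.array([plane("top",(x+501,y+212),.09)[:2] for x,y in zip(xs,ys)],np.float32)
l=cv2.fitLine(pts,cv2.DIST_L2,0,1e-4,1e-4).ravel(); print("slot",l,np.degrees(np.arctan2(l[1],l[0])))
E
```

```text
-100.2 dt 0.57 F [1.8583 1.9878 3.686 ] Fn 1.48 Mz 0.172
-100.6 dt 0.57 F [1.8059 2.4    3.7873] Fn 1.33 Mz 0.177
p [np.float64(0.58632), np.float64(-0.271), np.float64(0.1355)] y -100.6 t 37.5833
backoff 37.83 [ 0.5863 -0.271   0.1355] F [0.5786 2.6809 3.3816] M [ 0.5409 -0.4181  0.0297] w 0.1739
up 39.14 [ 0.5858 -0.2707  0.2489] F [-0.4718  0.6106 -2.0004] M [ 0.1089 -0.0215  0.0306] w 0.1746
stand 41.15 [0.5748 0.2241 0.2   ] F [-0.2755 -0.7596 -1.6538] M [ 0.0948 -0.0291 -0.0499] w 0.1734
slot [ 0.0807 -0.9967  0.5841 -0.2737] -85.371506
```

View pics/m5.png

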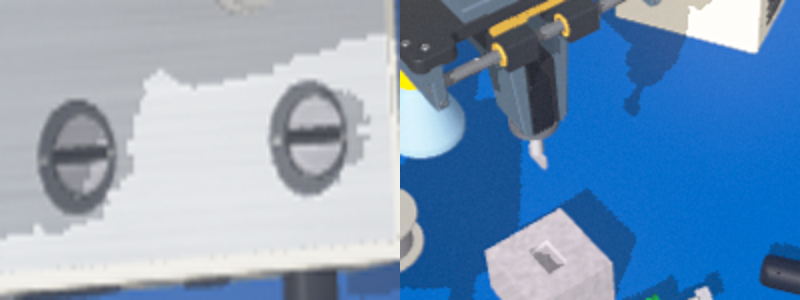

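```bash
python3 - <<'E'
from h import *
for f in("t0","t5"):
  g=cv2.cvtColor(cv2.imread("pics/top0.png" if f=="t0" else "pics/t5.png"),cv2.COLOR_BGR2GRAY).astype(float)
  for cx,cy in((437.8,221),(508,217)):
    if f=="t0" and cx>500: continue
    pts=[]
    for x in range(int(cx)-6,int(cx)+7):
        r=np.arange(int(cy)-4,int(cy)+5); w=np.clip(170-g[r,x],0,None)
        if w.sum()>0: pts.append(plane("top",(x,(w*r).sum()/w.sum()),.09)[:2])
    l=cv2.fitLine(np.array(pts,np.float32),cv2.DIST_HUBER,0,1e-4,1e-4).ravel(); print(f,cx,l,np.degrees(np.arctan2(l[1],l[0])))
E
```

```text
t0 437.8 [ 0.0609 -0.9981  0.5801 -0.1505] -86.50908
t5 437.8 [ 0.0932 -0.9957  0.5801 -0.1519] -84.654655
t5 508 [ 0.0334 -0.9994  0.5852 -0.2725] -88.085106
```

```bash
python3 - <<'E'
from h import *
p=[.5745,.2248]
ctrl.move_l([*p,.11],vel=.1); ctrl.sleep(.1)
h=ctrl.move_l([*p,.0562],vel=.035,contact_N=5); ctrl.sleep(.2); st(f"down {h}")
s=ctrl.read_camera("side"); cv2.imwrite("pics/s6.png",s); cv2.imwrite("pics/m6.png",cv2.resize(s[230:340,200:340],(700,550)))
E
```

```text
down True 44.02 [0.5744 0.2248 0.057 ] F [-0.8358  0.1897  7.602 ] M [0.0313 0.1765 0.0157] w 0.1753
```

View pics/m6.png

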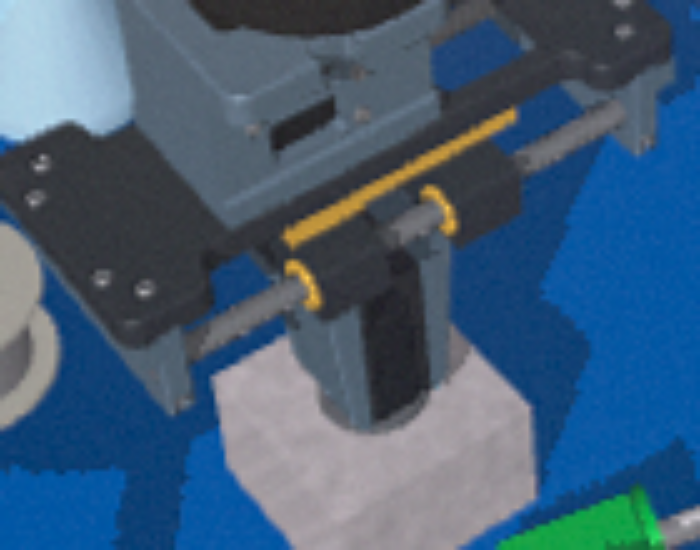

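The flange is seated on the block: contact came at TCP z 0.0570, the same height as at pickup. Now I release and retreat.

```bash
python3 - <<'E'
from h import *
ctrl.command_gripper(.5); ctrl.sleep(.2)
ctrl.move_l([.5745,.2248,.2],vel=.1); ctrl.movej([-20,0,80,0,90,0]) if False else ctrl.goto([.45,-.05,.3],R(-27.35)); ctrl.sleep(.3); st("away")
s=ctrl.read_camera("side"); t=ctrl.read_camera("top"); cv2.imwrite("pics/s7.png",s)
cv2.imwrite("pics/m7.png",np.hstack([cv2.resize(s[260:335,230:330],(400,300)),cv2.resize(t[199:259,182:262],(400,300))]))
E
```

```text
away 48.01 [ 0.4502 -0.0496  0.2997] F [ 0.3774 -0.2955  0.112 ] M [ 0.0375 -0.0173  0.0045] w 0.501
```

View pics/m7.png

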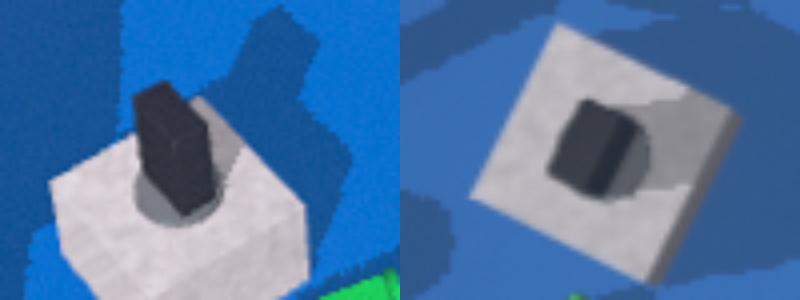

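The key stands upright with its flange down on the block, as it did at the start.

```bash
python3 -c "
from bench import ctrl
print(ctrl.sign_off(), ctrl.current_t())"
```

```text
the job is handed in; nothing more can be done
the job is handed in; nothing more can be done
```

The job is handed in at about 48 s, no verdict shown: the open latch was turned to its stop (0.18 N m at the wrist, about 5 N down) and the key is back upright in its stand, but the green and turquoise look-alikes toppled between the first picture and my lifting the key, cause not established.

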